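Close the adjustable wrench on the clamp's lock nut and lock it

ROBOT

A 6-joint arm with a two-finger parallel gripper is mounted at the origin on a cart in front of the work surface, level with it; the furniture and walls round the work are solid. World frame = base frame: x ahead of the robot, y to its left, z up, the work surface at z = 0. Lengths are in m, angles in rad, forces in N, time in s.
With the tool pointing down it reaches from about 0.35 to 0.8 m from the base axis. Payload 7.3 kg.
Tool frame: the origin (TCP) lies between the finger pads; the fingertips stand 25 mm ahead of it and the grasp point (between the pads) lies 6 mm ahead of it (r.tip_extent is the distance from the TCP to the fingertips, in m); z points along the fingers, y is the line along which they close (so a half turn about z gives the same grasp; the last joint's range is limited). The gripper opens to 85 mm and grips with 20 to 120 N. Pads are 22 mm wide; open, the fingers measure 114 mm over their backs; the gripper's body (76 mm by 85 mm) begins 54 mm behind the grasp point. The pads swing forward as they close: fully open they stand 13 mm farther back than shut.
Start: joints at [-1.315, 0.342, 1.524, -0, 1.275, -0.146], TCP at [0.205, -0.483, 0.256] pointing down, gripper open.
Joint ranges: [-2.53, 2.53], [-0.77, 2.02], [0.04, 2.7], [-1, 4.14], [0.28, 2.66], [-3.11, 3.11]. Speed limits (rad/s): [2.57, 2.57, 3.14, 3.14, 3.14, 3.14].

INTERFACE

Orientations are given as a unit quaternion [x, y, z, w].
In Python, from workcell import r, command_gripper, optics gives the robot as it stands. The module is installed in compiled form; this text tells all that it offers. Calls block until the motion is done:
- r.reach(position, orientation): joint-space move of the TCP to a pose.
- r.move_straight(position, orientation=None, speed=0.15, max_force=None): straight line of the TCP; orientation=None keeps the orientation; speed is the mean speed in m/s. With max_force (N) it stops when the force on the tool has changed by that much, and returns True; else False.
- r.movej(angles): joint-space move.
- command_gripper(opening, force=None): finger opening in m; force is the grip in N (None keeps the last); returns when the fingers have stopped.
- r.hold(seconds).
- r.solve_ik(position, orientation): joint angles nearest the present ones, or None.
- r.read_state(): the state.
- optics.get_image(name): name is "side" or "top"; returns (picture, depth): 420x560x3 uint8, red, green, blue; 420x560 float32, m along the optical axis (not along the pixel's ray), 0 where there is no reading.
- optics.camera_model(name): a dict with "K" (3x3 intrinsics, pixels), "k1" (the pictures are not rectified: a ray, as slopes to the right and down, at radius r is drawn at 1 + k1 r^2 times it, then the intrinsics apply), "R" (3x3) and "t" (3): a world point X has camera coordinates R X + t. Camera axes: x right, y down, z forward; pixel columns grow to the right and rows downward; lengths in m; the calibration is good to about 2 mm. A picture is of the moment at which its call begins. camera_model takes no time and is no camera call.
A pose or a line that the arm cannot do raises r.PlanningError and nothing moves.
- r.finish_job(): hands the job in; it is judged then, once.
The state is a dict: "time_s": time; "joint_positions": joint angles; "dq": joint speeds; "tau": joint torques, N m; "eef_pos": TCP position; "eef_rot": TCP orientation; "contact_force": force on the tool from outside, world axes, zero at the start; "torque": the same for the moment, N m; "grip_width": finger opening in m; "grip_force": force on a finger pad.
Only numpy, scipy, OpenCV 4.12 (cv2) and the standard library are available. Lean on these libraries where they do the work, as an engineer would, in place of code of your own. Each camera call takes 0.05 s, during which the arm holds its last target. There are 200 camera calls.

TASK

The adjustable wrench lies loosely round the brass lock nut of the clamp foot. Without turning the nut yet, roll the wrench's thumbwheel with a light fingertip until the moving jaw is snug on the nut, pressing it firmly but gently, and let go of the wheel; then swing the handle clockwise (seen from above) until the nut's lock arm comes up to the stop pin, without straining anything. Leave the wrench flat on the foot, still snug and square on the nut, and do not disturb the things lying around.

Things in the scene. Friction and masses are not known exactly. Their poses are not given: they have to be found in the camera images.
- flange: round dark steel foot of a clamp, 170 mm across, 14 mm high, screwed to the bench; origin at the centre of its underside. The brass nut stands at its middle. z up; its y axis points nearly along the lock arm at the start
- lock_nut: brass hexagon nut, 24 mm across flats (27.7 over the corners), standing 16 mm over the foot's top; origin at the middle of its underside on its turning axis, 14 mm over the bench. Two of its flats face along its own x and -x (12 mm from the axis). It turns stiffly, with about 0.15 N m; foot, nut and jaws are lightly oiled
- nut_centre (a point): point on the nut's turning axis, 8 mm over the foot's top, with the nut's axes (x, -x normal to two flats; y along the lock arm). The nut starts turned 0.02 to 0.08 rad clockwise (seen from above) from the foot's y axis, and can go to 0.70 rad, where the lock arm meets the stop pin (a hard stop)
- lock_tip (a point): outer end of the flat steel lock arm (10 mm wide) that turns with the nut on its top, 55 mm from the nut's axis, 34.5 mm over the bench
- stop_pin (a point): top of the steel stop pin, 10 mm thick, fixed in the foot 50 mm from the nut's axis; its top is 38 mm over the bench. The lock arm must come up to it
- wrench: loose steel adjustable wrench, about 0.45 kg, lying flat on the foot, open jaws round the nut, a little askew. Origin on its underside between the jaws (about where the nut's axis comes when closed). Jaws open to its +y, handle along -y to -211 mm; z up. Fixed jaw at +x, moving jaw at -x. Head 60 mm wide, 14 mm thick, from y = -64 to 12 mm; throat floor at y = -16 mm
- fixed_face (a point): point on the face of the wrench's fixed jaw, 12 mm from its origin, 7 mm over its underside
- handle_grip (a point): middle of the handle's grip part, 130 mm from the wrench's origin, at half its thickness; the handle is 22 mm wide and 10 mm thick there, and its underside is 16 mm over the bench, clear of the foot. Turning clockwise about the nut's axis carries it towards the wrench's -x
- jaw: the moving jaw, a steel block 14 x 28 x 12 mm; slides along the wrench's x, closing towards +x, driven only by the thumbwheel, 1.5 mm for each rad. It starts 4.5 to 7.5 mm too far open. If it closes askew, it catches on the corners and is loose once squared. Snug is 10 to 20 N on the nut; more than 40 N from the wheel bruises the soft brass (60 N in turning). The worm holds by itself up to about 25 N
- jaw_face (a point): point on the face of the moving jaw that bears on the nut, 7 mm over the wrench's underside
- thumbwheel: ribbed worm wheel in the window of the wrench's head, 24 mm thick (20 ribs along it, 1.8 mm proud), 20 mm long, axis along the wrench's x; origin at its centre, which the wrench carries at y = -42 mm, 13.5 mm over its underside. Rolling its top towards the nut (the wrench's +y) closes the jaw; it stays where left
- wheel_top (a point): top of the thumbwheel: 25 mm over the wrench's underside (39 mm over the bench), 11 mm proud of the head. The wheel turns with about 3.5 N at its rim; when the jaw bears on the nut it gets stiffer: each newton more at the rim presses the jaw about 8 N harder (5 N: about 12 N). Press down on it with some 8 to 12 N, never 25
- cork_dowel: short beech burnisher standing on its end, 21 mm thick, 48 mm high; a bystander, origin at the centre of its underside; leave it alone
- rasp_block: cork sanding block 49x80x26 mm; a bystander, origin at the centre of its underside; leave it alone
- bone_folder: flat bone folder 22x133x8 mm; a bystander, origin at the centre of its underside; leave it alone
- hole_gauge: drilled wooden hole gauge 26x105x9 mm; a bystander, origin at the centre of its underside; leave it alone
- loose_dauber: round bristle brush on a wooden foot, 36 mm; a bystander, origin at the centre of its underside; leave it alone
Things that resemble listed ones, but are neither listed nor needed, are in the scene too. Several things have the shape of the flange; the one meant has the colours described above.

How it is judged:
On the way, in this order (a step that is already met when the one before it is completed fails the run):
1. fingers off the wheel, the jaw presses the nut with over 6 N, both jaws within 0.8 mm of its flats and 0.1 rad of square, and the nut is still more than 0.45 rad from its stop (x of jaw_face in the frame of nut_centre above -0.0128 m and x of fixed_face in the frame of nut_centre below 0.0128 m and angle between the x axis of wrench and the x axis of nut_centre, either way round below 0.1 rad and contact force between jaw and lock_nut above 6 N and contact force between the fingers and thumbwheel below 0.1 N and angle between the y axis of lock_nut and the y axis of flange, either way round below 0.25 rad), for 0.2 s.
2. the nut is turned clockwise to its stop (within 0.06 rad) (angle between the y axis of lock_nut and the y axis of flange, either way round above 0.64 rad), for 0.2 s.
At the end, for the whole second after the job is handed in: The lock nut stands within 0.06 rad of its stop, both jaws of the wrench lie within 0.8 mm of its flats and square to them (0.05 rad), and the wrench lies still and flat (0.05 rad) on the foot with its jaws round the nut (origin within 6 mm of the nut's centre) (x of jaw_face in the frame of nut_centre above -0.0128 m and x of fixed_face in the frame of nut_centre below 0.0128 m and angle between the x axis of wrench and the x axis of nut_centre, either way round below 0.05 rad and angle between the y axis of lock_nut and the y axis of flange, either way round above 0.64 rad and angle between wrench's own z axis and vertical below 0.05 rad and linear speed of wrench below 0.01 m/s and horizontal distance between wrench and nut_centre below 0.006 m); the robot touches nothing.
It fails at once if the thumbwheel is pressed with more than 25 N (contact force between the fingers and thumbwheel above 25 N).
It fails at once if the wheel is rolled so hard that the jaw squeezes the brass nut with more than 40 N (contact force between the fingers and thumbwheel above 0.5 N and contact force between jaw and lock_nut above 40 N).
It fails at once if the jaw is forced against the nut with more than 60 N (contact force between jaw and lock_nut above 60 N).
It fails at once if a thing lying around is shifted by more than 20 mm (distance of any of cork_dowel, rasp_block, bone_folder, hole_gauge, loose_dauber from where it was at the start of the episode above 0.02 m).
It also fails if it takes over 72 s, if anything falls off the work surface, if the arm or the gripper's body presses on something with over 40 N, if the wrist force passes 120 N, or if a joint passes its speed limit or range.

## Working session

There is one attempt and no reset: what is moved stays moved. The work goes in short steps, each a Python script; the robot and the scene stay as the last script left them, time stands still between calls to the robot, and variables do not carry over. Pictures are saved under pics/ and viewed, at most 10 in all, crops included, and the job is handed in when it is done.

```bash
mkdir -p pics; ls; cat > h.py <<'E'
import numpy as np, cv2
from workcell import r, command_gripper, optics
def shot(n,f=None):
    im,d=optics.get_image(n)
    if f: cv2.imwrite('pics/'+f,im[:,:,::-1])
    return im,d
def rays(n,px):
    m=optics.camera_model(n);K=np.array(m['K']);R=np.array(m['R']);t=np.array(m['t'])
    px=np.atleast_2d(np.array(px,float))
    q=np.c_[(px[:,0]-K[0,2])/K[0,0],(px[:,1]-K[1,2])/K[1,1]]
    s=q.copy()
    for _ in range(20): s=q/(1+m['k1']*(s**2).sum(1,keepdims=True))
    d=np.c_[s,np.ones(len(s))]@R
    return -R.T@t,d
def onplane(n,px,z):
    c,d=rays(n,px); return c+d*((z-c[2])/d[:,2])[:,None]
def proj(n,X):
    m=optics.camera_model(n);K=np.array(m['K']);c=np.atleast_2d(X)@np.array(m['R']).T+np.array(m['t'])
    s=c[:,:2]/c[:,2:];s=s*(1+m['k1']*(s**2).sum(1,keepdims=True))
    return np.c_[s[:,0]*K[0,0]+K[0,2],s[:,1]*K[1,1]+K[1,2]]
E
python3 - <<'E'
from h import *
for n in('side','top'):
    im,d=shot(n,n+'0.png'); m=optics.camera_model(n); print(n,m, -np.array(m['R']).T@m['t']); np.savez(n+'0',im=im,d=d)
print(r.read_state())
E
```

```text
pics
side {'K': array([[416.00451925,   0.        , 277.54738089],
       [  0.        , 416.00451925, 213.1792606 ],
       [  0.        ,   0.        ,   1.        ]]), 'k1': -0.0850150370910588, 'R': array([[-0.95446027, -0.29815288, -0.01050944],
       [-0.14267133,  0.48709649, -0.86161586],
       [ 0.26201236, -0.82087872, -0.50745212]]), 't': array([0.50553946, 0.20758183, 0.71849245])} [0.3238794  0.63941082 0.54876925]
top {'K': array([[413.50861217,   0.        , 273.52492908],
       [  0.        , 413.50861217, 202.25799811],
       [  0.        ,   0.        ,   1.        ]]), 'k1': -0.092693084248016, 'R': array([[-0.02365382, -0.99930741, -0.02872634],
       [-0.99807865,  0.02525122, -0.05658073],
       [ 0.05726692,  0.0273328 , -0.99798468]]), 't': array([-0.09656272,  0.56229859,  0.9571467 ])} [ 0.5041213  -0.13685606  0.98425911]
{'time_s': 0.1, 'joint_positions': array([-1.31500655e+00,  3.42665478e-01,  1.52492676e+00,  6.52576198e-06,
        1.27541083e+00, -1.46005722e-01]), 'dq': array([-2.93841386e-04, -1.08515241e-03, -1.31704657e-03,  8.77606962e-04,
        3.11855435e-05, -3.56532246e-04]), 'tau': array([ 1.67308670e-03, -4.34446979e+01, -2.46491003e+01, -2.25500085e-04,
        4.68066122e-03,  1.01933148e-05]), 'eef_pos': array([ 0.20524811, -0.48286043,  0.25568715]), 'eef_rot': array([ 9.79887774e-01,  1.99548121e-01, -3.55743716e-05, -7.04311711e-04]), 'contact_force': array([-0.60803328,  0.01403613, -0.23719204]), 'torque': array([ 0.0609343 ,  0.01530722, -0.05397676]), 'grip_force': 0.0, 'grip_width': 0.08549830132466717}
```

View pics/top0.png

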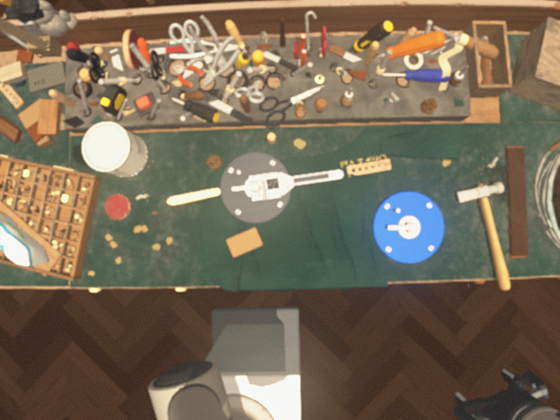

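View pics/side0.png

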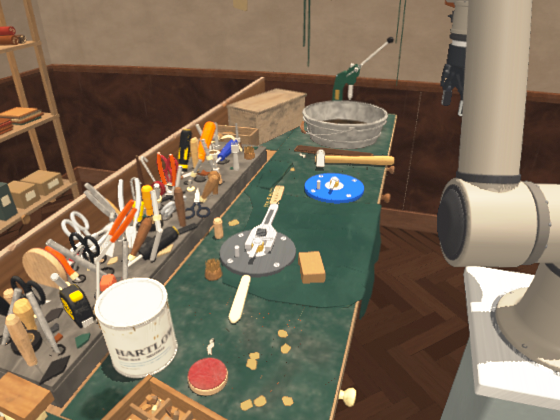

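The top view shows the dark flange at (255,188) with the wrench handle running right (world -y) to about (342,174). The blue flange at (409,227) is a decoy. In the side view the flange is at (258,252). I'll zoom in next.

```bash
python3 - <<'E'
from h import *
t=np.load('top0.npz');s=np.load('side0.npz')
a=t['im'][145:231,215:350];b=s['im'][195:280,215:300]
cv2.imwrite('pics/ctop.png',cv2.resize(a,None,fx=5.9,fy=5.9,interpolation=cv2.INTER_CUBIC)[:,:,::-1])
cv2.imwrite('pics/cside.png',cv2.resize(b,None,fx=7,fy=7,interpolation=cv2.INTER_CUBIC)[:,:,::-1])
print(onplane('top',[(255,188),(342,174)],.014))
E
```

```text
[[ 0.59458953 -0.06736631  0.014     ]
 [ 0.62238188 -0.27320946  0.014     ]]
```

View pics/ctop.png

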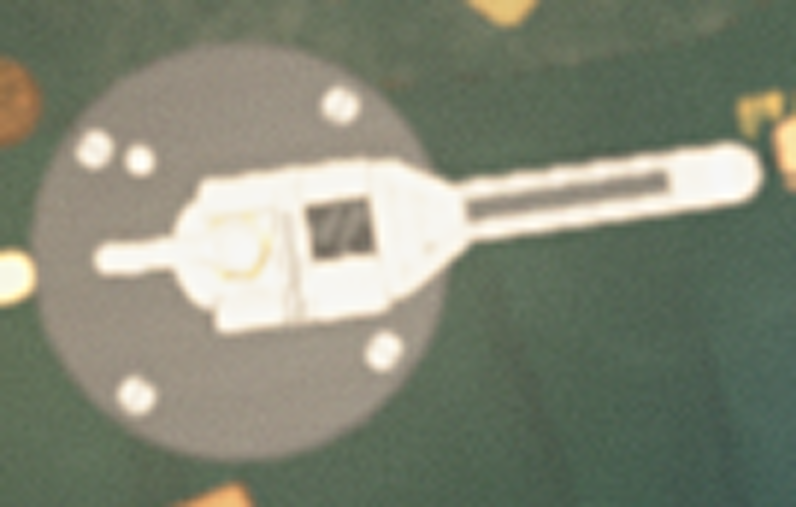

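View pics/cside.png

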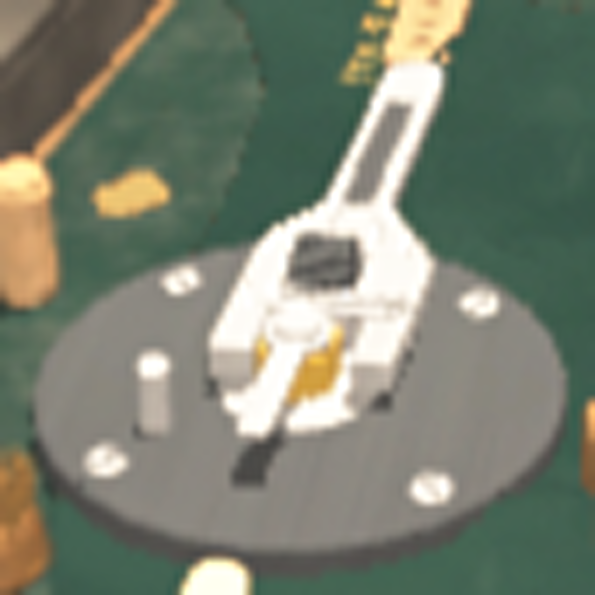

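```bash
cat > meas.py <<'E'
from h import *
def edges(n,im,cols,rlo,rhi,z,thr=None):
    g=im.astype(float).min(2); P=[]
    for c in cols:
        v=g[rlo:rhi,c]; t=(v.max()+np.median(v))/2 if thr is None else thr
        k=int(v.argmax()); a=k
        while a>0 and v[a]>t:a-=1
        b=k
        while b<len(v)-1 and v[b]>t:b+=1
        A=a+(t-v[a])/(v[a+1]-v[a]); B=b-(t-v[b])/(v[b-1]-v[b])
        P.append((c,rlo+A,rlo+B))
    P=np.array(P)
    return onplane(n,P[:,[0,1]],z),onplane(n,P[:,[0,2]],z)
def line(X):
    p=np.polyfit(X[:,1],X[:,0],1); return p   # x = p0*y+p1
def measure(im):
    # handle
    P=[];g=im.astype(float).min(2)
    def fit(c0,c1,rows,z,w):
        m=(g[rows[0]:rows[1],c0:c1]>130).astype(np.uint8)
        nl,l,st,_=cv2.connectedComponentsWithStats(m); k=1+st[1:,4].argmax()
        ys,xs=np.nonzero(l==k)
        U=[]
        for c in np.unique(xs):
            q=ys[xs==c]; U.append((c+c0,(q.min()+q.max())/2+rows[0],np.ptp(q)+1))
        U=np.array(U); X=onplane('top',U[:,:2],z); p=line(X)
        print(w,'slope dx/dy %.4f'%p[0],'res %.4f'%np.std(X[:,0]-np.polyval(p,X[:,1])),'width px',np.median(U[:,2]),'ends',X[0].round(4),X[-1].round(4))
        return p
    h=fit(299,338,(165,195),.026,'handle')
    a=fit(233,243,(183,195),.0345,'arm')
    return h,a
if __name__=='__main__':
    im=np.load('top0.npz')['im']
    print(measure(im))
    hsv=cv2.cvtColor(im,cv2.COLOR_RGB2HSV)
    m=((hsv[...,1]<60)&(im.min(2)>60)).astype(np.uint8); M=np.zeros_like(m);M[145:231,215:350]=m[145:231,215:350]
    nl,l,st,_=cv2.connectedComponentsWithStats(M);k=1+st[1:,4].argmax()
    c=max(cv2.findContours((l==k).astype(np.uint8),0,1)[0],key=len)[:,0]
    c=c[c[:,0]<286]; X=onplane('top',c,.012)[:,:2]
    A=np.c_[2*X,np.ones(len(X))];
    for _ in range(4):
        s=np.linalg.lstsq(A,(X**2).sum(1),rcond=None)[0];R=np.sqrt(s[2]+s[:2]@s[:2]);e=np.hypot(*(X-s[:2]).T)-R;k=abs(e)<.003;X,A=X[k],A[k]
    print('flange',s[:2],R,len(X))
    g=im.astype(float).min(2)[170:200,260:285]; m=(g<130);ys,xs=np.nonzero(m); print('wheel dark',len(xs),onplane('top',[(260+xs.min()/2+xs.max()/2,170+ys.min()/2+ys.max()/2),(260+xs.mean(),170+ys.mean())],.037))
    print('tip,pin,end',onplane('top',[(215+96/5.9,145+258/5.9)],.0345),onplane('top',[(215+140/5.9,145+160/5.9)],.038),onplane('top',[(215+762/5.9,145+173/5.9)],.024))
    print(r.tip_extent)
E
python3 meas.py
```

```text
handle slope dx/dy -0.1202 res 0.0006 width px 11.0 ends [ 0.6095 -0.1711  0.026 ] [ 0.6212 -0.2599  0.026 ]
arm slope dx/dy -0.0737 res 0.0014 width px 7.5 ends [ 0.594  -0.0178  0.0345] [ 0.597  -0.0388  0.0345]
(array([-0.12018147,  0.58958133]), array([-0.07365926,  0.59179609]))
flange [ 0.59714    -0.06388828] 0.10857154034159781 36
wheel dark 85 [[ 0.61221634 -0.10866916  0.037     ]
 [ 0.60477934 -0.1086576   0.037     ]]
tip,pin,end [[ 0.59245818 -0.01375778  0.0345    ]] [[ 0.63019269 -0.03217641  0.038     ]] [[ 0.62028168 -0.27679953  0.024     ]]
0.025
```

The crops show:
- stop pin top at crop (140,160)
- arm tip at (98,258)
- wheel at (340,229)
- four bolts around the flange

The wrench looks slightly counter-clockwise of the nut. I'll do one sub-pixel refinement with averaged frames.

```bash
cat > meas2.py <<'E'
from h import *
from meas import edges,line
def cw(v): return np.arctan2(v[0],v[1])
def avg(n=6): return np.mean([optics.get_image('top')[0].astype(float) for _ in range(n)],0)
def handle(im,c0=300,c1=338,lo=164,hi=196,z=.026):
    e=edges('top',im,range(c0,c1),lo,hi,z,140)
    return e
if __name__=='__main__':
    im=avg(); np.save('avg0',im); g=im.min(2)
    B=[]
    for cx,cy in((95,149),(341,105),(384,351),(137,396),(140,160)):
        x,y=215+cx/5.9,145+cy/5.9; x0,y0=int(round(x)),int(round(y)); s=3
        w=g[y0-s:y0+s+1,x0-s:x0+s+1]; w=np.clip(w-165,0,None)
        if cx==95: w[:,5:]=0
        if cx==140: w[:,:2]=0
        yy,xx=np.mgrid[y0-s:y0+s+1,x0-s:x0+s+1]; B.append(((w*xx).sum()/w.sum(),(w*yy).sum()/w.sum()))
    B=np.array(B); Xb=onplane('top',B[:4],.015)[:,:2]; pin=onplane('top',B[4:],.038)[0,:2]
    c=Xb.mean(0); print('bolts',Xb.round(4).tolist(),'centre',c,'radii',np.hypot(*(Xb-c).T),'cw',np.sort([cw(v) for v in Xb-c]))
    print('pin',pin,'dist',np.hypot(*(pin-c)),'cw',cw(pin-c),'foot cw',cw(pin-c)-.7014-.2)
    for nm,(t,b) in dict(arm=edges('top',im,range(233,243),182,197,.0345,205),hand=[x for x in edges('top',im,list(range(325,338)),164,196,.026,150)]).items():
        for e in(t,b):
            p=line(e);print(nm,p,'res',np.std(e[:,0]-np.polyval(p,e[:,1])),'at c',np.polyval(p,c[1]))
    for row in g[183:196,231:245].round().astype(int): print(*row)
    print()
    for row in g[172:196,262:283].round().astype(int): print(*row)
E
python3 meas2.py
```

```text
bolts [[0.6391, -0.01], [0.6542, -0.1095], [0.5552, -0.1244], [0.5399, -0.0254]] centre [ 0.59710476 -0.06732568] radii [0.07102475 0.07096056 0.07081147 0.07094449] cw [-2.50884125 -0.93780107  0.63253037  2.2067971 ]
pin [ 0.63097368 -0.03215139] dist 0.04882964740476015 cw 0.7664938378831839 foot cw -0.1349061621168161
arm [-0.07263508  0.59618149] res 0.00036243290573627666 at c 0.6010716910087958
arm [-0.09537732  0.58619749] res 0.00045335388030197187 at c 0.5926188375268875
hand [-0.63794366  0.47158242] res 0.004157837185055303 at c 0.5145324144702978
hand [-0.12498471  0.57672773] res 6.600152401868562e-05 at c 0.5851424095859177
129 129 129 129 128 129 129 129 129 130 129 128 130 164
128 128 128 126 126 126 126 127 131 131 137 142 145 180
128 134 140 142 139 140 143 144 150 160 174 190 197 214
142 167 189 193 191 193 195 196 200 211 224 234 235 236
171 214 233 234 234 235 236 235 235 237 240 242 242 241
193 233 242 241 241 242 242 242 241 241 242 243 242 242
195 236 243 242 242 242 242 240 236 232 233 233 232 234
173 219 230 229 228 231 230 226 206 183 177 176 176 199
140 1
[... 1591 characters left out ...]
 120 131 169 224 239 239 237
224 204 202 231 236 186 130 123 128 132 146 169 184 185 189 194 204 223 238 240 239
222 211 202 225 234 207 180 187 192 200 211 225 233 236 236 236 231 229 238 241 239
224 217 201 214 232 224 227 236 239 239 239 241 242 242 242 242 238 233 238 241 238
228 222 197 205 231 232 238 242 243 242 242 242 242 241 241 241 238 235 239 241 238
232 226 202 205 231 236 240 242 242 242 241 241 241 241 241 240 240 238 238 240 240
232 224 206 209 233 239 241 242 242 241 241 241 242 241 241 241 241 240 236 240 241
229 218 205 208 233 241 242 242 242 242 242 242 242 242 242 243 243 241 231 232 231
226 213 206 204 230 241 242 242 243 243 243 243 244 244 243 244 244 241 223 198 186
```

```bash
cat >> h.py <<'E'
def qd(psi): return [np.cos(psi/2),np.sin(psi/2),0,0]
C=np.array([.5971,-.0673]); Q=qd(-np.pi/2+.10)
def hslope(n=3,c0=322,c1=338,lo=164,hi=200):
    """slope dx/dy of robot-side handle edge, and offset"""
    im=np.mean([optics.get_image('top')[0].astype(float) for _ in range(n)],0);g=im.min(2);P=[]
    for c in range(c0,c1):
        v=g[lo:hi,c];k=len(v)-1
        while k>0 and v[k]<150:k-=1
        P.append((c,lo+k+(v[k]-150)/(v[k]-v[k+1])))
    X=onplane('top',P,.026);p=np.polyfit(X[:,1],X[:,0],1)
    return p[0],np.polyval(p,C[1]),np.std(X[:,0]-np.polyval(p,X[:,1]))
E
python3 - <<'E'
from h import *
print('wheel',onplane('top',[(272,183.7)],.037), hslope(), hslope(c0=302))
for p in(-np.pi/2+.1,np.pi/2+.1): print(r.solve_ik([.66,-.216,.15],qd(p)))
command_gripper(0.0,20)
print(r.tip_extent)
r.reach([.662,-.216,.15],Q)
r.move_straight([.662,-.216,.044],speed=.12)
print(r.read_state()['contact_force'])
for x in(.645,.638,.634):
    print(r.move_straight([x,-.216,.044],speed=.03,max_force=6),r.read_state()['contact_force'].round(2),hslope(2),hslope(2,c0=302))
shot('top','t1.png');print(r.read_state()['time_s'])
E
```

```text
wheel [[ 0.60134239 -0.10841442  0.037     ]] (np.float64(-0.12485100023909675), np.float64(0.5854733888043935), np.float64(6.0243220966393016e-05)) (np.float64(-0.12295575215280251), np.float64(0.5855404686795743), np.float64(9.822830261436009e-05))
[-4.26524941e-01  7.41380758e-01  1.13268111e+00 -4.44089210e-16
  1.26753078e+00  2.61506771e+00]
[-4.26524941e-01  7.41380758e-01  1.13268111e+00 -4.44089210e-16
  1.26753078e+00 -5.26524941e-01]
0.025
[-0.72204215 -0.80827612  0.48217067]
False [ 0.22 -0.95 -0.23] (np.float64(2.033743041091493), np.float64(0.9886404914621465), np.float64(0.015459693669426216)) (np.float64(-0.013000709330015568), np.float64(0.6318812554246058), np.float64(0.027884862210588068))
 ** On entry to DLASCL parameter number  4 had an illegal value
 ** On entry to DLASCL parameter number  4 had an illegal value
 ** On entry to DLASCL parameter number  4 had an illegal value
 ** On entry to DLASCL parameter number  4 had an illegal value
 ** On entry to DLASCL parameter number  5 had an illegal value
 ** On entry to DLASCL parameter number  4 had an illegal valueh.py:29: RuntimeWarning: divide by zero encountered in scalar divide
  P.append((c,lo+k+(v[k]-150)/(v[k]-v[k+1])))
h.py:12: RuntimeWarning: invalid value encountered in divide
  for _ in range(20): s=q/(1+m['k1']*(s**2).sum(1,keepdims=True))
Traceback (most recent call last):
  File "h.py", line 30, in hslope
    X=onplane('top',P,.026);p=np.polyfit(X[:,1],X[:,0],1)
                              ~~~~~~~~~~^^^^^^^^^^^^^^^^^
numpy.linalg.LinAlgError: SVD did not converge in Linear Least Squares
```

```bash
python3 - <<'E'
from h import *
im,_=shot('side'); cv2.imwrite('pics/s1.png',cv2.resize(im[150:300,180:380],None,fx=4,fy=4,interpolation=cv2.INTER_CUBIC)[:,:,::-1])
s=r.read_state();print(s['time_s'],s['eef_pos'],s['contact_force'])
E
```

```text
6.4 [ 0.63809393 -0.21602564  0.04402039] [ 0.57430188  0.2048402  -0.34817574]
```

View pics/s1.png

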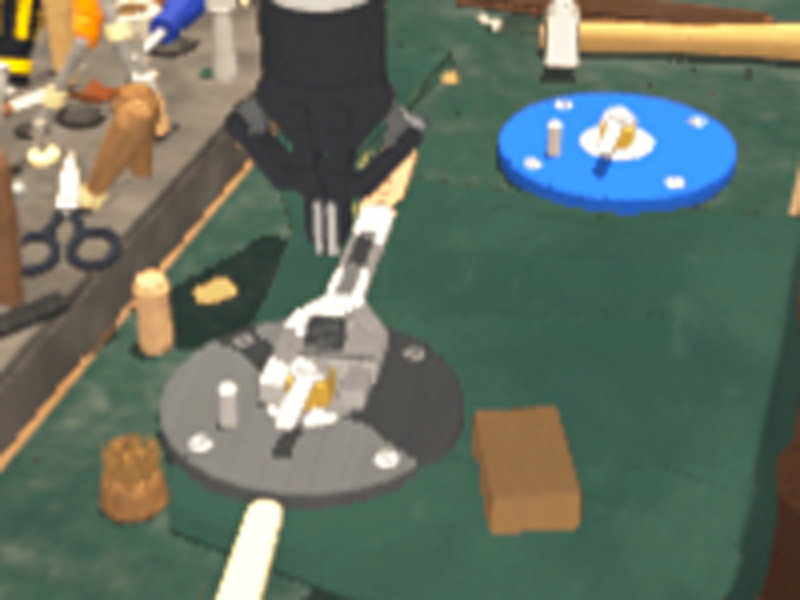

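Side view: the fingertip (crop 310–350, 250) stands beside the handle's +x edge, just about to touch. I'll push about 5 mm, then move above the wheel and re-measure.

```bash
python3 - <<'E'
from h import *
print(r.move_straight([.6325,-.216,.044],speed=.03,max_force=6),r.read_state()['contact_force'].round(2))
r.move_straight([.645,-.216,.044],speed=.1)
r.move_straight([.645,-.216,.10],speed=.2)
r.reach([.6015,-.109,.10],Q)
im,_=shot('top'); np.save('t2',im); cv2.imwrite('pics/t2.png',cv2.resize(im[130:330,200:400],None,fx=3,fy=3)[:,:,::-1])
print(r.read_state()['time_s'])
try: print(hslope(3))
except Exception as e: print(e)
E
```

```text
False [0.12 0.43 0.29]
8.025
(np.float64(-0.09099154696714742), np.float64(0.5879937073489887), np.float64(0.00012803245919006714))
```

View pics/t2.png

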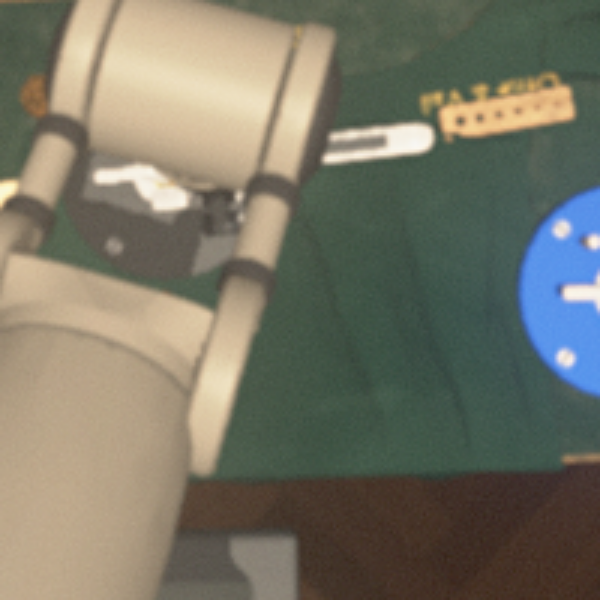

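Handle slope is now -0.091, so it matches the nut (about -0.088). Next is the first thumbwheel stroke, with force monitoring.

```bash
cat >> h.py <<'E'
A=-.09; U=np.array([A,1])/np.hypot(A,1)   # wrench +y in world
W=np.array([.6029,-.109])
QW=qd(-np.pi/2-A)
def force(n=4):
    f=[]
    for _ in range(n): r.hold(.01); f.append(r.read_state()['contact_force'])
    return np.mean(f,0)
def fmt(f,b): d=f-b; return 'along %.2f lat %.2f down %.2f'%(d[:2]@U,d[0]*U[1]-d[1]*U[0],d[2])
def stroke(a,b,step=.004,press=8,stop=None,speed=.02,corr=True,zc=.0675):
    p=W+a*U; r.move_straight([*p,zc],QW,speed=.12); base=force()
    hit=r.move_straight([*p,.0585],speed=.008,max_force=press)
    z=r.read_state()['eef_pos'][2]; f=force(2); print('hit',hit,'z %.4f'%z,fmt(f,base))
    if not hit: r.move_straight([*p,zc]); return None
    s=a;res=[]
    while s<b-1e-6:
        s=min(s+step,b); p=W+s*U
        h=r.move_straight([*p,z],speed=speed,max_force=10)
        f=force(2);e=r.read_state()['eef_pos'];print('%.4f z%.4f'%(s,e[2]),fmt(f,base),h)
        d=f-base
        if h or d[2]>18: break
        if corr:
            if d[2]<press-2: z-=.0002
            if d[2]>press+3: z+=.0002
        if stop and -(d[:2]@U)>stop: print('STOP');break
    r.move_straight([*p,zc],speed=.03)
    return s
E
python3 - <<'E'
from h import *
stroke(-.007,.008)
print(r.read_state()['time_s'])
E
```

```text
hit True z 0.0641 along 0.79 lat -0.96 down 5.08
-0.0030 z0.0642 along 0.58 lat 0.28 down 2.17 False
0.0010 z0.0641 along -1.13 lat 0.52 down 3.87 False
0.0050 z0.0641 along -2.93 lat -0.48 down 4.72 False
0.0080 z0.0641 along -2.73 lat -0.53 down 6.16 False
10.975
```

```bash
python3 - <<'E'
s=open('h.py').read()
s=s.replace("""            if d[2]<press-2: z-=.0002
            if d[2]>press+3: z+=.0002
""","""            z-=np.clip((press-d[2])/7000,-.0006,.0006)
""")
s=s.replace("    s=a;res=[]\n","    z-=np.clip((press-(f-base)[2])/7000,0,.0008); s=a\n")
open('h.py','w').write(s)
E
python3 - <<'E'
from h import *
for _ in range(2):
    s=stroke(-.009,.009,press=10,stop=4.8,step=.003,speed=.025)
    if s is None or s<.0089: break
print(r.read_state()['time_s'])
E
```

```text
hit True z 0.0628 along -0.45 lat -1.50 down 4.82
-0.0060 z0.0632 along -4.59 lat -3.00 down 6.85 False
-0.0030 z0.0637 along -5.96 lat -4.85 down 11.84 False
STOP
12.975
```

```bash
python3 - <<'E'
from h import *
r.move_straight([*(W-.06*U),.16],QW,speed=.25)
print(hslope(3,c0=326,c1=338))
g=np.mean([optics.get_image('top')[0].astype(float) for _ in range(3)],0).min(2)
# handle end column along axis
for row in (173,175,177,179): print(row,g[row,336:350].round().astype(int))
g0=np.load('avg0.npy').min(2)
for row in (173,175,177): print(row,g0[row,336:350].round().astype(int))
im,_=shot('side'); cv2.imwrite('pics/s2.png',cv2.resize(im[200:280,210:310],None,fx=7,fy=7,interpolation=cv2.INTER_CUBIC)[:,:,::-1])
print(r.read_state()['time_s'],force(5))
E
```

```text
Traceback (most recent call last):
  File "h.py", line 29, in hslope
    P.append((c,lo+k+(v[k]-150)/(v[k]-v[k+1])))
                                      ~^^^^^
IndexError: index 36 is out of bounds for axis 0 with size 36
```

```bash
python3 - <<'E'
from h import *
r.move_straight([*(W+.13*U),.17],QW,speed=.3)
print(hslope(3,c0=322,c1=338))
g=np.mean([optics.get_image('top')[0].astype(float) for _ in range(3)],0); np.save('t3',g); g=g.min(2)
for row in (173,175,177,179): print(row,g[row,336:350].round().astype(int))
g0=np.load('avg0.npy').min(2)
for row in (173,175,177): print(row,g0[row,336:350].round().astype(int))
im=np.load('t3.npy')[150:220,220:345].astype(np.uint8); cv2.imwrite('pics/s2.png',cv2.resize(im,None,fx=6,fy=6,interpolation=cv2.INTER_CUBIC)[:,:,::-1])
print(r.read_state()['time_s'],force(5))
E
```

```text
(np.float64(-0.1042317265592145), np.float64(0.5872102724904447), np.float64(0.00011880128262206996))
173 [241 241 233 227 227 225 200 139  84  67  76 100 127 138]
175 [242 241 236 231 230 229 221 170 108  72  71  81  97 107]
177 [243 243 240 238 236 230 196 135  87  72  72  78  82  86]
179 [228 227 220 201 175 140 100  74  69  73  73  74  74  73]
173 [246 246 244 240 238 238 238 215 142  84  84 111 141 154]
175 [246 247 246 244 242 241 237 205 135  89  80  91 110 116]
177 [246 249 249 247 241 226 183 127  88  78  81  86  92  95]
14.7917 [-0.10803268  0.02029242 -0.25276097]
```

View pics/s2.png

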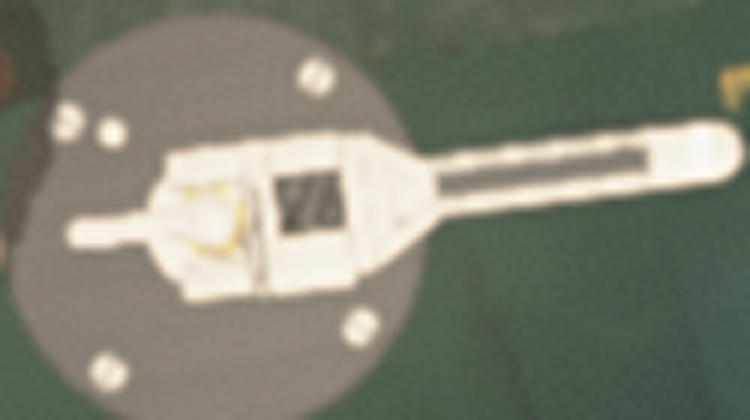

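The wheel is at crop (308,203), so the wrench slid about 1.6 mm toward the nut. My last stroke started with the pad edge on the wheel's flank. I'll correct W and continue.

```bash
sed -i 's/^A=-.09;/A=-.10;/; s/^W=.*/W=np.array([.602,-.1070])/' h.py; python3 - <<'E'
from h import *
print(onplane('top',[(220+308/6,150+203/6)],.037))
for _ in range(2):
    s=stroke(-.007,.009,press=10,stop=4.8,step=.004,speed=.025)
    if s is None or s<.0089: break
print(r.read_state()['time_s'])
E
```

```text
[[ 0.60107503 -0.10687226  0.037     ]]
hit True z 0.0639 along 0.91 lat -1.45 down 5.45
-0.0030 z0.0641 along -2.42 lat -0.31 down 6.14 False
0.0010 z0.0640 along -1.75 lat -2.00 down 8.67 False
0.0050 z0.0640 along -2.22 lat -2.55 down 9.91 False
0.0090 z0.0639 along -2.89 lat -1.03 down 9.50 False
hit True z 0.0641 along 0.02 lat -1.13 down 4.43
-0.0030 z0.0641 along -2.22 lat -0.59 down 5.88 False
0.0010 z0.0640 along -2.68 lat -1.11 down 8.62 False
0.0050 z0.0640 along -2.59 lat -1.05 down 9.75 False
0.0090 z0.0639 along -2.75 lat -0.92 down 9.15 False
21.2833
```

```bash
python3 - <<'E'
from h import *
for _ in range(2):
    s=stroke(-.007,.009,press=10,stop=4.5,step=.002,speed=.025)
    if s is None or s<.0089: break
print(r.read_state()['time_s'])
E
```

```text
hit True z 0.0641 along 0.33 lat -1.13 down 4.87
-0.0050 z0.0640 along -1.44 lat -0.78 down 6.16 False
-0.0030 z0.0640 along -2.42 lat -1.66 down 8.87 False
-0.0010 z0.0640 along -2.88 lat -1.73 down 8.84 False
0.0010 z0.0640 along -2.56 lat -2.46 down 9.00 False
0.0030 z0.0639 along -3.67 lat -2.12 down 10.65 False
0.0050 z0.0639 along -3.15 lat -2.25 down 9.46 False
0.0070 z0.0639 along -3.53 lat -2.00 down 9.65 False
0.0090 z0.0639 along -3.82 lat -1.84 down 10.11 False
hit True z 0.0639 along 0.46 lat -1.74 down 5.73
-0.0050 z0.0641 along -2.17 lat -1.31 down 5.77 False
-0.0030 z0.0640 along -4.04 lat -3.11 down 9.32 False
-0.0010 z0.0640 along -3.68 lat -2.78 down 10.58 False
0.0010 z0.0640 along -3.98 lat -2.82 down 8.89 False
0.0030 z0.0639 along -4.63 lat -2.70 down 10.36 False
STOP
27.35
```

```bash
python3 - <<'E'
from h import *
r.move_straight([*(W+.13*U),.17],QW,speed=.3)
print(hslope(4,c0=322,c1=338),hslope(2,c0=304))
g=np.mean([optics.get_image('top')[0].astype(float) for _ in range(4)],0); np.save('t4',g)
im=g[160:210,225:295].astype(np.uint8); cv2.imwrite('pics/s3.png',cv2.resize(im,None,fx=11,fy=11,interpolation=cv2.INTER_CUBIC)[:,:,::-1])
g=g.min(2)
for row in (173,175,177,179): print(row,g[row,336:350].round().astype(int))
P=[]
from meas import edges
t,b=edges('top',np.load('t4.npy'),range(233,238),182,197,.0345,205); print('arm mid',((t+b)/2).mean(0))
t,b=edges('top',np.load('avg0.npy'),range(233,238),182,197,.0345,205); print('arm mid0',((t+b)/2).mean(0))
print(r.read_state()['time_s'])
E
```

```text
(np.float64(-0.16170289264703647), np.float64(0.5851126989170775), np.float64(9.141511245413368e-05)) (np.float64(-0.1602169623664751), np.float64(0.5853963297210907), np.float64(0.00010833000499894878))
173 [247 248 243 237 234 216 162 102  71  67  75  99 126 137]
175 [234 235 224 191 162 124  86  74  72  73  74  83  97 106]
177 [106  90  82  78  72  71  71  74  76  75  74  79  80  86]
179 [73 72 74 73 73 75 74 72 73 73 73 74 73 74]
arm mid [ 0.5929677  -0.02244109  0.0345    ]
arm mid0 [ 0.59308698 -0.02244315  0.0345    ]
28.5417
```

View pics/s3.png

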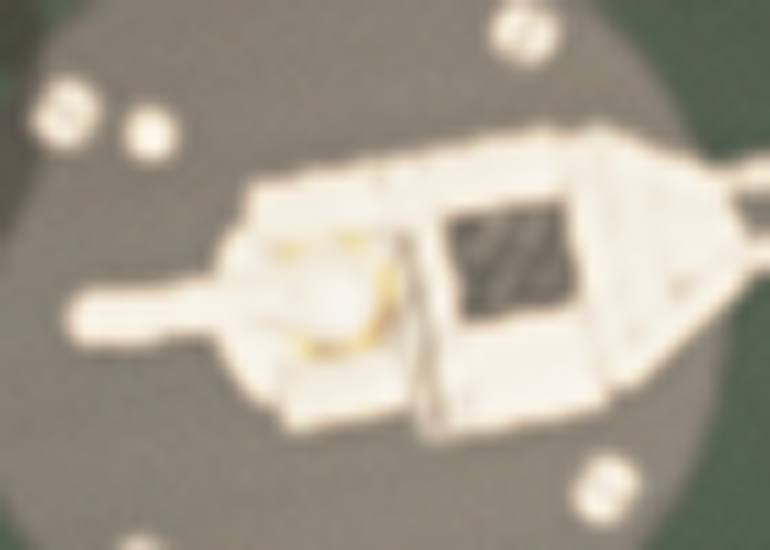

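The wrench yawed to -0.16 while closing, and the nut is unmoved at -0.09 (arm at crop row 315), so the jaw caught askew. I'll square it with another handle nudge, slightly past square, then re-tighten.

```bash
cat >> h.py <<'E'
def nudge(x,y=-.216):
    r.reach([x+.03,y,.10],QW)
    r.move_straight([x+.03,y,.044],speed=.15)
    b=force(2)
    h=r.move_straight([x,y,.044],speed=.04,max_force=5); f=force(2)-b
    r.move_straight([x+.015,y,.044],speed=.1)
    r.move_straight([x+.015,y,.10],speed=.2)
    print('nudge',h,f.round(2))
    r.reach([*(W+.05*U),.14],QW)
    print('slope',hslope(3))
E
python3 - <<'E'
from h import *
nudge(.629)
print(r.read_state()['time_s'])
E
```

```text
nudge False [-0.34 -0.27 -0.11]
slope (np.float64(-0.08998527223968641), np.float64(0.5854720415644417), np.float64(9.106959823082636e-05))
32.6083
```

```bash
sed -i 's/^A=-.10;/A=-.09;/; s/^W=.*/W=np.array([.601,-.1068])/' h.py; python3 - <<'E'
from h import *
s=stroke(-.007,.009,press=10,stop=4.9,step=.002,speed=.025)
r.move_straight([*(W+.05*U),.14],QW,speed=.3)
print(hslope(3),r.read_state()['time_s'])
E
```

```text
hit True z 0.0640 along 0.67 lat -1.16 down 5.31
-0.0050 z0.0641 along -1.21 lat -1.62 down 5.66 False
-0.0030 z0.0640 along -2.41 lat -2.61 down 8.50 False
-0.0010 z0.0639 along -2.63 lat -3.07 down 9.77 False
0.0010 z0.0640 along -3.56 lat -2.79 down 10.05 False
0.0030 z0.0640 along -5.12 lat -1.69 down 8.14 False
STOP
(np.float64(-0.10313691338922029), np.float64(0.5849825521713419), np.float64(9.290654742909096e-05)) 36.4667
```

```bash
python3 - <<'E'
from h import *
s=stroke(-.005,.007,press=10.5,stop=5.2,step=.0015,speed=.025)
r.move_straight([*(W+.05*U),.14],QW,speed=.3)
print(hslope(3),r.read_state()['time_s'])
E
```

```text
hit True z 0.0641 along -0.04 lat -1.51 down 6.02
-0.0035 z0.0641 along -1.91 lat -0.99 down 5.82 False
-0.0020 z0.0640 along -4.17 lat -2.45 down 8.56 False
-0.0005 z0.0639 along -5.70 lat -3.19 down 9.56 False
STOP
(np.float64(-0.10151085353241714), np.float64(0.5851947389646146), np.float64(0.00011619471567623365)) 39.7833
```

Force rose immediately with no yaw change, so the jaw is snug. Fingers are off, and step 1 should hold. Next I'll swing the handle along an arc, tracking force.

```bash
cat >> h.py <<'E'
def pose(th,rho=.165,off=.0199,z=.044):
    u=np.array([np.sin(th),np.cos(th)]);n=np.array([np.cos(th),-np.sin(th)])
    return [*(C-rho*u+off*n),z],qd(np.pi/2-th)
E
python3 - <<'E'
from h import *
p,q=pose(-.09,off=.04,z=.12); r.reach(p,q)
p,q=pose(-.09,off=.04); r.move_straight(p,q,speed=.15)
b=force(4); p,q=pose(-.09,off=.024); r.move_straight(p,q,speed=.05)
for th in np.arange(-.05,.461,.05):
    p,q=pose(th); h=r.move_straight(p,q,speed=.05,max_force=4)
    f=force(2)-b; n=np.array([np.cos(th),-np.sin(th)])
    print('%.2f'%th,'push %.2f'%(f[:2]@n),'z %.2f'%f[2],h)
    if h or f[:2]@n>4: break
im,_=shot('side');np.save('s4',im); cv2.imwrite('pics/s4.png',cv2.resize(im[190:290,200:330],None,fx=6,fy=6,interpolation=cv2.INTER_CUBIC)[:,:,::-1])
print(r.read_state()['time_s'])
E
```

```text
-0.05 push -0.36 z 2.10 False
0.00 push -0.79 z 3.04 False
0.05 push -1.05 z 1.69 True
44.7583
```

View pics/s4.png

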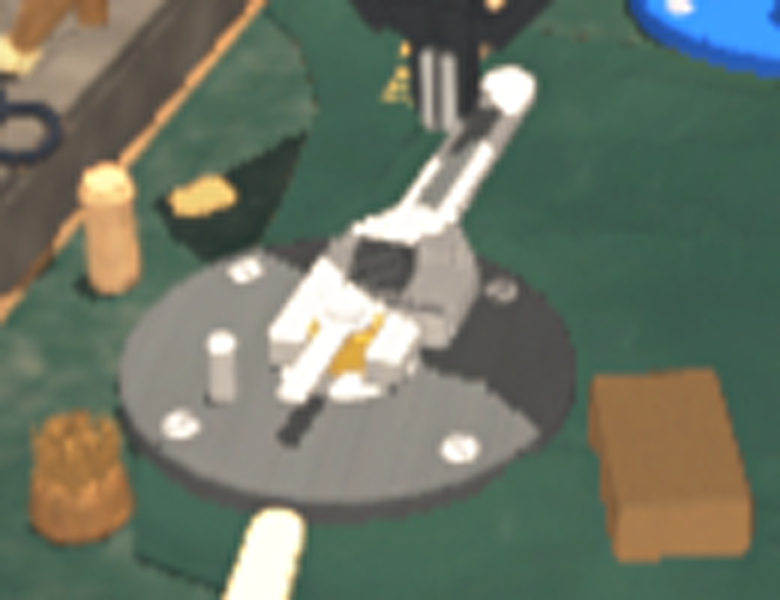

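The nut and wrench turn together, and the arm tip at crop (290,390) is heading for the pin at (222,345). The force trip was motion noise, so I'll continue to short of the stop.

```bash
python3 - <<'E'
from h import *
b=force(2)
for th in np.r_[np.arange(.05,.451,.05),.48]:
    p,q=pose(th); h=r.move_straight(p,q,speed=.04,max_force=8)
    f=force(2)-b; n=np.array([np.cos(th),-np.sin(th)])
    print('%.2f'%th,'push %.2f'%(f[:2]@n),'z %.2f'%f[2],h)
    if h or f[:2]@n>5: break
print(r.read_state()['time_s'])
# side view: pin and arm
g=np.mean([optics.get_image('side')[0].astype(float) for _ in range(3)],0);np.save('s5',g)
im=g.astype(np.uint8); cv2.imwrite('pics/s5.png',cv2.resize(im[190:290,200:330],None,fx=6,fy=6,interpolation=cv2.INTER_CUBIC)[:,:,::-1])
E
```

```text
0.05 push 2.68 z -0.46 False
0.10 push 1.53 z 0.95 False
0.15 push 0.75 z 1.72 False
0.20 push 1.85 z 1.84 False
0.25 push 1.69 z 1.92 False
0.30 push 1.87 z 1.08 False
0.35 push 1.09 z 1.82 False
0.40 push 1.14 z 1.12 False
0.45 push 1.54 z 1.40 False
0.48 push 1.85 z 0.88 False
48.3333
```

View pics/s5.png

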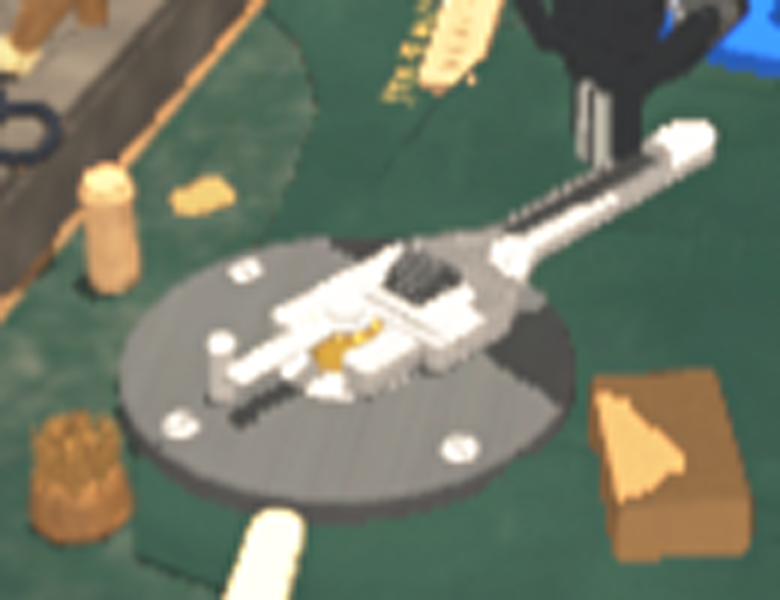

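The arm (tip at crop 230,380) is close to the pin (222,345–400). The rest goes in fine steps until the push force rises.

```bash
python3 - <<'E'
from h import *
th=.48; n=np.array([np.cos(.52),-np.sin(.52)]); f0=force(6)[:2]@n
hist=[]
while th<.58:
    th+=.004; p,q=pose(th); h=r.move_straight(p,q,speed=.01,max_force=2.5)
    d=force(3)[:2]@n-f0; hist.append((round(th,3),round(d,2)))
    if h or d>1.5: print('stop',h);break
print(hist,r.read_state()['time_s'])
E
```

```text
stop False
[(0.484, np.float64(1.93))] 48.8083
```

```bash
python3 - <<'E'
from h import *
th=.484; n=np.array([np.cos(.52),-np.sin(.52)]); hist=[]
while th<.565:
    th+=.004; p,q=pose(th); h=r.move_straight(p,q,speed=.012,max_force=3.5)
    d=force(3)[:2]@n; hist.append((round(th,3),round(float(d),2)))
    if h or (len(hist)>2 and d-np.median([x[1] for x in hist[:-1]])>1.5): print('stop',h);break
print(hist,r.read_state()['time_s'])
E
```

```text
[(0.488, 3.26), (0.492, 2.92), (0.496, 2.32), (0.5, 2.29), (0.504, 2.1), (0.508, 2.38), (0.512, 1.9), (0.516, 1.76), (0.52, 2.49), (0.524, 1.96), (0.528, 1.95), (0.532, 1.68), (0.536, 2.47), (0.54, 2.27), (0.544, 2.6), (0.548, 2.33), (0.552, 2.07), (0.556, 2.7), (0.56, 1.82), (0.564, 2.02), (0.568, 1.94)] 54.5833
```

```bash
python3 - <<'E'
from h import *
th=.568; n=np.array([np.cos(.58),-np.sin(.58)]); hist=[]
while th<.63:
    th+=.005; p,q=pose(th); h=r.move_straight(p,q,speed=.016,max_force=3)
    d=force(3)[:2]@n; hist.append((round(th,3),round(float(d),2)))
    if h or d>3.9: print('stop',h);break
print(hist,r.read_state()['time_s'])
g=np.mean([optics.get_image('side')[0].astype(float) for _ in range(2)],0);np.save('s6',g); np.save('t6',optics.get_image('top')[0])
# predicted px of tip centre for absolute cw angles
for a in(.45,.5,.55,.6): print(a,proj('side',[*(C+.055*np.array([np.sin(a),np.cos(a)])),.0345]).round(1))
s5=np.load('s5.npy')
for nm,x in(('s5',s5),('s6',g)):
    print(nm)
    for row in x[244:260,232:256].min(2).round().astype(int): print(*row)
E
```

```text
[(0.573, 2.08), (0.578, 2.36), (0.583, 2.53), (0.588, 2.74), (0.593, 2.82), (0.598, 3.35), (0.603, 2.76), (0.608, 2.74), (0.613, 3.02), (0.618, 2.84), (0.623, 3.07), (0.628, 2.85), (0.633, 2.83)] 58.1583
0.45 [[238.6 251.3]]
0.5 [[237.8 250.8]]
0.55 [[237.  250.2]]
0.6 [[236.3 249.6]]
s5
137 136 136 138 140 140 137 136 139 139 137 132 132 143 162 183 227 252 251 254 253 254 255 245
137 136 139 173 194 195 164 139 137 137 135 131 131 142 162 191 226 253 252 253 254 250 239 176
137 136 157 236 249 250 230 156 136 136 131 131 142 174 221 241 252 253 253 253 248 196 140 96
136 136 169 253 255 255 245 164 134 132 140 165 227 238 253 253 253 251 246 229 169 108 76 68
137 134 150 230 241 236 196 143 133 150 215 235 255 254 253 251 246 235 235 167 86 68 69 68
135 132 139 171 181 179 171 147 170 221 254 253 254 253 249 238 223 231 255 187 99 69 68 68
133 133 139 164 173 176 196 215 236 252 254 253 252 245 226 227 239 254 249 183 134 81 69 67
133 133 139 165 175 184 234 253 254 253 252 244 228 178 176 253 255 246 189 161 154 110 110 102
133 132 138 165 174 178 230 248 254 250 234 177 150 137 1
[... 1481 characters left out ...]
134 134 134 134 144 236 186 158 162 163 170 224 223 203
133 133 136 164 173 168 172 155 137 132 132 136 122 116 90 122 136 156 218 226 230 255 255 245
134 133 135 164 176 176 166 148 134 132 120 117 88 80 74 78 95 149 241 253 253 255 255 234
134 132 122 162 175 176 167 146 120 113 88 80 76 78 80 102 108 134 174 221 231 245 248 244
135 132 100 138 156 157 148 124 87 79 75 78 81 103 110 134 136 136 135 142 146 169 177 180
136 134 111 95 106 110 102 82 76 78 80 104 110 134 136 139 138 136 135 134 135 137 138 136
138 136 134 110 85 76 74 78 100 106 110 133 138 139 138 138 138 136 138 136 137 137 136 134
156 138 138 132 110 82 78 104 130 135 137 138 139 138 136 137 136 136 136 137 138 138 136 136
```

```bash
cat > fin.py <<'E'
from h import *
def look():
    g=np.mean([optics.get_image('top')[0].astype(float) for _ in range(3)],0);np.save('t7',g);m=g.min(2)
    yy,xx=np.mgrid[150:260,215:350]; px=np.c_[xx.ravel(),yy.ravel()]; v=m[150:260,215:350].ravel()
    def ang(z,r0,r1,a0,a1,t,s):
        X=onplane('top',px,z)[:,:2]-C; X*=s; rr=np.hypot(*X.T);a=np.arctan2(X[:,0],X[:,1])
        k=(rr>r0)&(rr<r1)&(a>a0)&(a<a1)&(v>t); Y=X[k]; e=np.linalg.svd(Y-Y.mean(0))[2][0]; e*=np.sign(e[1])
        return k.sum(),'centroid cw %.3f'%np.arctan2(*Y.mean(0)),'pca cw %.3f'%np.arctan2(*e)
    print('handle',ang(.026,.10,.205,.3,.8,150,-1)); print('arm',ang(.0345,.036,.0425,.2,.85,190,1))
E
python3 - <<'E'
from fin import *
p,q=pose(.633,off=.035); r.move_straight(p,q,speed=.1)
p,q=pose(.633,off=.035,z=.12); r.move_straight(p,q,speed=.25)
j=r.read_state()['joint_positions'].copy(); j[0]+=.75; j[1]-=.2; r.movej(j)
look(); print(r.read_state()['time_s'],r.read_state()['eef_pos'])
E
```

```text
handle (np.int64(386), 'centroid cw 0.559', 'pca cw 0.557')
arm (np.int64(12), 'centroid cw 0.550', 'pca cw -1.150')
60.8167 [0.54534615 0.19902012 0.23485495]
```

Handle at 0.558 and arm at 0.550, so they are square to each other, and the stop is expected at 0.547–0.565. I'm handing in.

```bash
python3 - <<'E'
from h import *
print(r.finish_job())
E
```

```text
the job is handed in; nothing more can be done
None
```

I snugged the wrench on the nut, swung the lock arm up to the stop pin and handed the job in at about 61 s. By camera the arm sits at 0.550 rad and the wrench at 0.558 rad, with the stop expected at 0.547–0.565. The jaw force was only estimated, from the finger force on the wheel (roughly 15–20 N), and the hand-in returned no verdict.

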